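Dock the odour-sampling kit

ROBOT

A 6-joint arm with a two-finger parallel gripper is mounted at the origin on the work surface. World frame = base frame: x ahead of the robot, y to its left, z up, the work surface at z = 0. Lengths are in m, angles in rad, forces in N, time in s.
With the tool pointing down it reaches from about 0.225 to 0.875 m from the base axis. Payload 3.4 kg.
Tool frame: the origin (TCP) lies on the centre line of the jaws, within the pads' length; the fingertips stand 11 mm ahead of it and the grasp point (between the pads) lies 8 mm behind it; z points along the fingers, y is the line along which they close (so a half turn about z gives the same grasp; the last joint's range is limited). The gripper opens to 85 mm and grips with 20 to 120 N. Pads are 22 mm wide; open, the fingers measure 114 mm over their backs; the gripper's body (76 mm by 85 mm) begins 54 mm behind the grasp point. The pads swing forward as they close: fully open they stand 13 mm farther back than shut.
Start: joints at [0.997, 0.276, 1.505, -0, 1.361, -0.121], TCP at [0.252, 0.517, 0.242] pointing down, gripper open.
Joint ranges: [-2.89, 2.89], [-0.75, 2.08], [0.22, 2.7], [-1.18, 4.32], [0.11, 2.71], [-2.7, 2.7]. Speed limits (rad/s): [2.57, 2.57, 3.14, 3.14, 3.14, 3.14].

INTERFACE

Orientations are given as a unit quaternion [w, x, y, z].
In Python, from rig import manip, eyes, job gives the robot as it stands.
- The arm moves only by the tool drive_tool, never from a script. Its argument "rows" is a list of rows, each a list of 3 entries, a list of its own where there are three numbers: the turn, a rotation vector about the world's x, y, z in rad, then the shift along the world's x, y, z in cm, then the finger opening in cm, from 0 to 8.54. A call has 1 to 8 rows; each row shifts and turns the commanded pose from where the row before left it; what a row does not reach is not made up. A row lasts 1/8 s, in which the tool goes at most 62.5 mm and 10.7 degrees, less where a joint would pass 70% of its speed; a pose out of reach is approached as far as the arm can. A call is refused whole if a number of a shift passes 6.25 or a number of a turn 0.188, either way. A call with a gripper value outside its range is refused whole. The fingers move at their own pace and stop on an object; "force" is the grip in N (left out, the last holds). Time passes only in rows, so rows that do not move let the fingers close. It gives the time, the measured TCP pose, the force, the opening and the grip force at its end, in the units of the state.
- manip.get_state(): the state, without advancing time (a new reading comes with each control period).
- eyes.get_image(name): name is "scene" or "top"; returns the picture (384x512x3 uint8, red, green, blue); there is no depth.
- eyes.get_calibration(name): a dict with "camera_matrix" (3x3 intrinsics, pixels), "view" (4x4, takes a point from world to camera coordinates). Camera axes: x right, y up, looking along -z (the intrinsics and any distortion apply to the point x, -y, -z); pixel columns grow to the right and rows downward; lengths in m; the calibration is good to about 2 mm. A picture is of the moment at which its call begins. get_calibration takes no time and is no camera call.
- job.sign_off(): hands the job in; it is judged then, once.
The state is a dict: "clock": time; "qpos": joint angles; "qd": joint speeds; "effort": joint torques, N m; "position": TCP position; "ee_rot": TCP orientation; "contact_force": force on the tool from outside, world axes, zero at the start; "moment": the same for the moment, N m; "width": finger opening in m; "gripper_force": force on a finger pad.
Only numpy, scipy, OpenCV 4.12 (cv2) and the standard library are available. Lean on these libraries where they do the work, as an engineer would, in place of code of your own. Each camera call takes 0.05 s, during which the arm holds its last target. There are 200 camera calls.

TASK

The measurement is over: put the four loose pieces of the odour-sampling kit back into the shallow docks whose shape and size match them - large bottle in the large round dock, small bottle in the small round one, sensor head in the oblong one, filter canister in the square one. Each must stand upright, flat on its dock's floor inside the rim and let go; set the pieces down without dropping them or tipping them over, and leave the mug and the eye model where they are.

Things in the scene. Friction and masses are not known exactly. Their poses are not given: they have to be found in the camera images.
- large_bottle_mid (a point): Large round white plastic bottle, 100 mm tall: body 56 mm across up to 58 mm, then a shoulder narrowing to the neck; grey screw cap 38 mm across from 78 to 100 mm. Loose, standing upright on the bench. This point is its centre, half-way up (50 mm above its underside); z along the bottle.
- small_bottle_mid (a point): Small round white plastic bottle, 80 mm tall: body 36 mm across up to 52 mm, then a shoulder; grey cap 26 mm across from 63 to 80 mm. Loose, standing upright on the bench. This point is its centre, half-way up (40 mm above its underside); z along the bottle.
- sensor_mid (a point): Gas sensor head: oblong white box with a black rear end, 84 mm long (its x) by 46 mm wide (its y) by 60 mm tall, with a steel nozzle 9 mm thick standing 14 mm out of its +x end, 45 mm above its underside. Loose, standing upright on the bench. This point is its centre, half-way up (30 mm above its underside), leaving out the nozzle; z up.
- filter_mid (a point): Filter canister: square aluminium block with black bands and a slotted top, 50 by 50 mm (its x, y) and 70 mm tall. Loose, standing upright on the bench. This point is its centre, half-way up (35 mm above its underside); z up.
- large_round_dock: Large round dark steel dock (shallow tray) for the large bottle, inside 72 mm across, outside 80 mm. Fixed to the bench, open at the top, any yaw within 0.6 rad. Floor 3 mm thick, rim top 10 mm above the bench, wall 4 mm. Origin: centre of its underside, on the bench.
- small_round_dock: Small round dark steel dock for the small bottle, inside 52 mm across, outside 60 mm. Fixed to the bench, open at the top, any yaw within 0.6 rad. Floor 3 mm thick, rim top 10 mm above the bench, wall 4 mm. Origin: centre of its underside, on the bench.
- oblong_dock: Oblong dark steel dock for the sensor head, inside 100 mm along its x by 62 mm along its y, outside 108 by 70 mm. Fixed to the bench, open at the top, any yaw within 0.6 rad. Floor 3 mm thick, rim top 10 mm above the bench, wall 4 mm. Origin: centre of its underside, on the bench. The sensor head goes in lengthways, either way round.
- square_dock: Square dark steel dock for the filter canister, inside 66 by 66 mm along its x and y, outside 74 by 74 mm. Fixed to the bench, open at the top, any yaw within 0.6 rad. Floor 3 mm thick, rim top 10 mm above the bench, wall 4 mm. Origin: centre of its underside, on the bench.
- mug_mid (a point): Bystander: blue ceramic mug, 80 mm across, 90 mm tall, with a handle. This point is half-way up on its axis.
- eye_model_mid (a point): Bystander: anatomical eyeball model, a white 56 mm ball with a blue iris on a black foot 64 mm across, 82 mm tall in all. This point is half-way up on its axis.
Not all that is in view belongs to the job. What is shaped like the part that bears sensor_mid but orange, purple or turquoise is not meant.

How it is judged:
At the end, for the whole second after the job is handed in: Each piece is within 12 mm of the centre of its own dock, flat on the dock's floor (height within 3 mm, not perched on the rim), upright within 0.06 rad, and at rest (below 0.02 m/s) (horizontal distance between large_bottle_mid and large_round_dock below 0.012 m and height (world z) of large_bottle_mid between 0.05 and 0.056 m and angle between each of large_bottle_mid, small_bottle_mid, sensor_mid, filter_mid's own z axis and vertical below 0.06 rad and linear speed of each of large_bottle, small_bottle, sensor, filter below 0.02 m/s and horizontal distance between small_bottle_mid and small_round_dock below 0.012 m and height (world z) of small_bottle_mid between 0.04 and 0.046 m and horizontal distance between sensor_mid and oblong_dock below 0.012 m and height (world z) of sensor_mid between 0.03 and 0.036 m and horizontal distance between filter_mid and square_dock below 0.012 m and height (world z) of filter_mid between 0.035 and 0.041 m); the robot touches nothing.
It fails at once if a piece is tipped over (more than 35 degrees) (angle between any of large_bottle_mid, small_bottle_mid, sensor_mid, filter_mid's own z axis and vertical above 0.61 rad).
It fails at once if a piece falls free from more than about 3 cm above its seat ((height (world z) of large_bottle_mid above 0.083 m and contact force between each of the arm, the fingers and large_bottle below 0.01 N and linear speed of large_bottle above 0.35 m/s) or (height (world z) of small_bottle_mid above 0.073 m and contact force between each of the arm, the fingers and small_bottle below 0.01 N and linear speed of small_bottle above 0.35 m/s) or (height (world z) of sensor_mid above 0.063 m and contact force between each of the arm, the fingers and sensor below 0.01 N and linear speed of sensor above 0.35 m/s) or (height (world z) of filter_mid above 0.068 m and contact force between each of the arm, the fingers and filter below 0.01 N and linear speed of filter above 0.35 m/s)).
It fails at once if the mug is moved by more than 3 cm (distance of mug_mid from where it was at the start of the episode above 0.03 m).
It fails at once if the eye model is moved by more than 3 cm (distance of eye_model_mid from where it was at the start of the episode above 0.03 m).
It also fails if it takes over 118 s, if anything falls off the work surface, if the arm or the gripper's body presses on something with over 40 N, if the wrist force passes 120 N, or if a joint passes its speed limit or range.

## Working session

There is one attempt and no reset: what is moved stays moved. The work goes in short steps, Python scripts to look and compute and a tool call to move; the robot and the scene stay as the last step left them, time stands still between calls to the robot, and variables do not carry over. Pictures are saved under pics/ and viewed, at most 14 in all, crops included, and the job is handed in when it is done.

Besides the shell and the picture viewer there is one more tool, called after ">>>" as name(argument=value, ...) on one line, values as JSON. drive_tool: Moves the arm, as the interface text tells. Its arguments: {"type":"object","properties":{"rows":{"type":"array"},"force":{"type":"number"}},"required":["rows"]}

```bash
mkdir -p pics; cat > h.py <<'E'
import numpy as np, cv2
from rig import manip, eyes, job
def cal(n):
    c=eyes.get_calibration(n); return np.array(c["camera_matrix"]),np.array(c["view"]),c
def ray(n,u,v):
    K,V,_=cal(n); p=np.linalg.inv(K)@[u,v,1]; d=V[:3,:3].T@np.array([p[0],-p[1],-p[2]])
    return -V[:3,:3].T@V[:3,3], d
def onz(n,u,v,z):
    o,d=ray(n,u,v); return o+d*(z-o[2])/d[2]
def proj(n,P):
    K,V,_=cal(n); c=V[:3,:3]@np.array(P)+V[:3,3]; q=K@[c[0],-c[1],-c[2]]; return q[:2]/q[2]
def grab(n,f):
    im=eyes.get_image(n)[:,:,::-1].copy(); cv2.imwrite(f,im); return im
E
python3 - <<'E'
from h import *
for n in("scene","top"):
    grab(n,f"pics/{n}0.png"); c=cal(n); print(c[2].keys(), c[0].round(1).tolist(), ray(n,256,192))
print(manip.get_state())
E
```

```text
dict_keys(['camera_matrix', 'view']) [[445.3, 0.0, 257.2], [0.0, 445.3, 200.1], [0.0, 0.0, 1.0]] (array([1.33544245, 0.0237242 , 0.91889982]), array([-0.7311696 ,  0.06118158, -0.6796981 ]))
dict_keys(['camera_matrix', 'view']) [[446.8, 0.0, 256.2], [0.0, 446.8, 191.5], [0.0, 0.0, 1.0]] (array([0.33873627, 0.07257139, 1.36170815]), array([ 0.11600271,  0.01699844, -0.99310418]))
{'clock': 0.1, 'qpos': array([ 9.96987057e-01,  2.76557030e-01,  1.50602657e+00, -4.39158675e-06,
        1.36072623e+00, -1.20977138e-01]), 'qd': array([-0.00032491, -0.00187015, -0.00258498, -0.00134035,  0.00087303,
       -0.00056425]), 'effort': array([ 2.10289225e-03, -4.17698801e+01, -2.46405208e+01, -2.07029175e-04,
        5.84507347e-03, -5.73663527e-06]), 'position': array([0.25130847, 0.51665262, 0.24150381]), 'ee_rot': array([-2.90285113e-04,  2.24485980e-01,  9.74476941e-01, -8.08028476e-04]), 'contact_force': array([ 0.14074113, -0.10778861,  0.26235969]), 'moment': array([0.04082464, 0.04643503, 0.02102826]), 'gripper_force': 0.0, 'width': 0.08545343856587932}
```

View pics/top0.png

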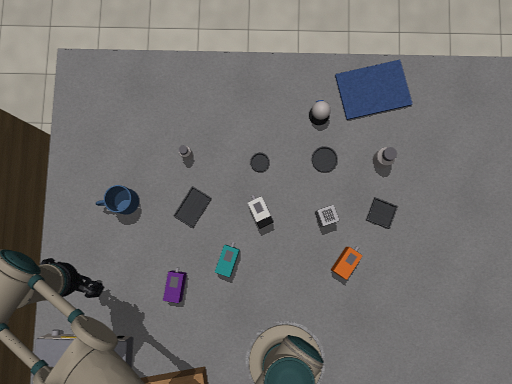

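View pics/scene0.png

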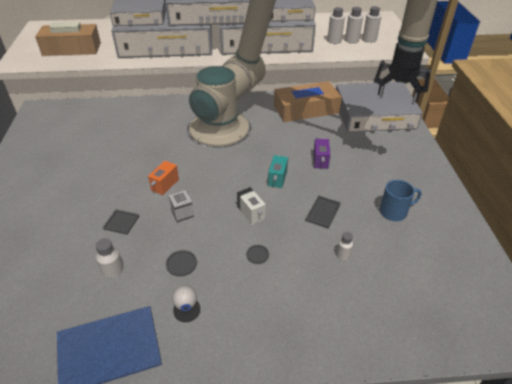

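The candidates in the top view:
- **Sensor:** white box with black end at (260,212). The lookalikes are turquoise (228,261), purple (175,287) and orange (347,263).
- **Other pieces:** filter (327,216), large bottle (388,156), small bottle (185,152). The eye (320,112) and mug (121,200) are bystanders.
- **Docks:** oblong (192,207), small round (260,162), large round (324,160), square (381,212).

I choose the white sensor and will check it in a crop.

```bash
python3 - <<'E'
from h import *
im=cv2.imread("pics/top0.png")
c=im[135:235,165:405]; cv2.imwrite("pics/c1.png",cv2.resize(c,None,fx=3.3,fy=3.3,interpolation=cv2.INTER_CUBIC))
s=cv2.imread("pics/scene0.png")[160:290,90:360]; cv2.imwrite("pics/c2.png",cv2.resize(s,None,fx=2.9,fy=2.9,interpolation=cv2.INTER_CUBIC))
g=im.max(axis=2)
m=(g<75).astype(np.uint8)
cs,_=cv2.findContours(m,cv2.RETR_EXTERNAL,cv2.CHAIN_APPROX_NONE)
for k in cs:
    a=cv2.contourArea(k); (u,v),wh,an=cv2.minAreaRect(k)
    if a>60 and 150<u<420 and 130<v<300:
        b=cv2.boxPoints(cv2.minAreaRect(k)); B=np.array([onz("top",*p,.01)[:2] for p in b])
        M=cv2.moments(k); P=onz("top",M['m10']/a,M['m01']/a,.01)
        print("dark",round(u,1),round(v,1),a,P.round(4),"box",B.mean(0).round(4),(np.linalg.norm(B-np.roll(B,1,0),axis=1)).round(4),np.degrees(np.arctan2(*(B[1]-B[0])[::-1])).round(1))
m=(im.min(axis=2)>150).astype(np.uint8)
cs,_=cv2.findContours(m,cv2.RETR_EXTERNAL,cv2.CHAIN_APPROX_NONE)
for k in cs:
    a=cv2.contourArea(k); r=cv2.minAreaRect(k)
    if a>15 and 150<r[0][0]<420 and 130<r[0][1]<300: print("light",a,cv2.boundingRect(k),r)
E
```

```text
dark 177.6 288.6 166.0 [0.1924 0.3104 0.01  ] box [0.2018 0.3217] [0.0542 0.1021 0.0547 0.102 ] 1.0
dark 337.4 276.9 72.0 [ 0.2472 -0.1548  0.01  ] box [ 0.2487 -0.1526] [0.0567 0.017  0.0568 0.017 ] -34.1
dark 233.4 267.7 124.5 [0.2589 0.1642 0.01  ] box [0.2675 0.1574] [0.0485 0.099  0.0488 0.0987] -42.3
dark 325.5 220.4 144.5 [ 0.399  -0.1152  0.01  ] box [ 0.4157 -0.116 ] [0.073  0.0519 0.0731 0.0515] -70.2
dark 262.8 219.3 199.5 [0.3959 0.0666 0.01  ] box [0.4141 0.0732] [0.0828 0.0527 0.0829 0.0523] -64.6
dark 381.3 213.0 578.0 [ 0.442  -0.2837  0.01  ] box [ 0.4422 -0.2841] [0.0738 0.0786 0.0742 0.0784] -19.9
dark 192.1 207.0 779.5 [0.446  0.2886 0.01  ] box [0.4463 0.2889] [0.0716 0.109  0.0721 0.1085] -30.2
dark 379.9 165.8 181.5 [ 0.581  -0.2838  0.01  ] box [ 0.5864 -0.2806] [0.0694 0.0451 0.0696 0.0449] -39.6
dark 259.3 162.3 269.0 [0.5884 0.0876 0.01  ] box [0.5889 0.0881] [0.059  0.0569 0.0592 0.0567] -43.1
dark 189.3 159.5 89.0 [0.5899 0.3068 0.01  ] box [0.5923 0.3037] [0.0364 0.04   0.0365 0.0399] -51.0
dark 324.0 159.5 494.5 [ 0.6023 -0.1103  0.01  ] box [ 0.6021 -0.1101] [0.0779 0.0737 0.0778 0.0732] -88.7
light 240.5 (318, 205, 21, 21) ((328.1499938964844, 214.95001220703125), (16.443843841552734, 16.76007080078125), 71.56504821777344)
light 292.0 (248, 197, 22, 25) ((258.8292541503906, 208.46339416503906), (21.371967315673828, 15.086094856262207), 65.224853515625)
```

View pics/c1.png

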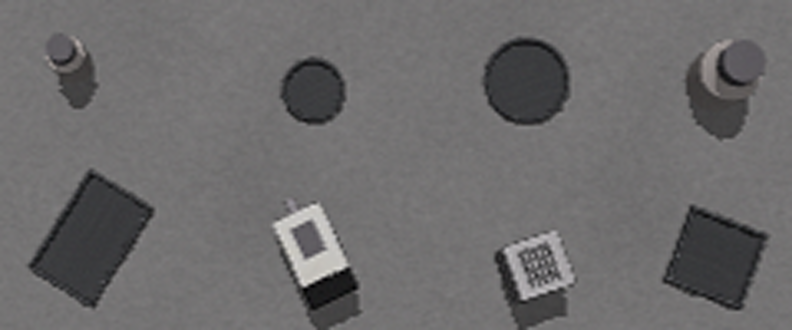

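View pics/c2.png

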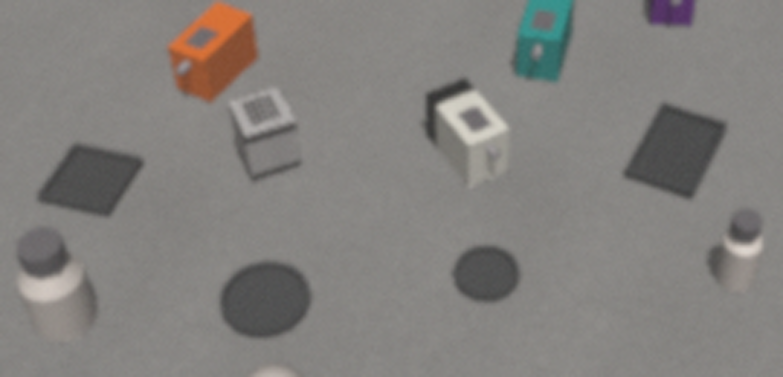

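The crops confirm it: the white sensor with a black rear end and its nozzle pointing up-image is at (260,212). The bottle cap tops are at about (389.2,153.7) and (183.2,149.5), and the square filter is at (328,215).

```bash
python3 - <<'E'
from h import *
f=lambda x,y:((x+.5)/3.3-.5+165,(y+.5)/3.3-.5+135)
print("large cap",onz("top",*f(741,63),.1).round(4)); print("small cap",onz("top",*f(61,49),.08).round(4))
print("filter",onz("top",328.15,214.95,.07).round(4))
c=np.array([258.83,208.46]); 
for n,c,a,z in(("sensor",c,65.22,.06),("filter",np.array([328.15,214.95]),71.565,.07)):
    d=np.array([np.cos(np.radians(a)),np.sin(np.radians(a))])
    P0=onz("top",*c,z);P1=onz("top",*(c-10*d),z);t=(P1-P0)/np.linalg.norm(P1-P0)
    print(n,"axis deg",np.degrees(np.arctan2(t[1],t[0])).round(1),P0.round(4),"ctr if sensor",(P0-.009*t).round(4))
# scene crosschecks
for n,P in(("L cap",None),):
    pass
for P in([.56,-.28,.1],): pass
g=lambda x,y:((x+.5)/2.9-.5+90,(y+.5)/2.9-.5+160)
print("scene: caps tops", onz("scene",*g(42,240),.1).round(4), onz("scene",*g(747,217),.08).round(4))
print("docks scene", [onz("scene",*g(*p),.008).round(4).tolist() for p in((266,299),(487,273),(92,180),(676,150))])
s=manip.get_state(); 
from scipy.spatial.transform import Rotation as R
q=s["ee_rot"];M=R.from_quat([*q[1:],q[0]]).as_matrix();print(M.round(3))
E
```

```text
large cap [ 0.6055 -0.2839  0.1   ]
small cap [0.6085 0.311  0.08  ]
filter [ 0.428  -0.1153  0.07  ]
sensor axis deg 26.2 [0.4426 0.0853 0.06  ] ctr if sensor [0.4345 0.0814 0.06  ]
filter axis deg 18.9 [ 0.428  -0.1153  0.07  ] ctr if sensor [ 0.4195 -0.1182  0.07  ]
scene: caps tops [ 0.6049 -0.2817  0.1   ] [0.6076 0.316  0.08  ]
docks scene [[0.6079, -0.1071, 0.008], [0.5937, 0.0908, 0.008], [0.4491, -0.2805, 0.008], [0.4521, 0.2909, 0.008]]
[[-0.899  0.438 -0.001]
 [ 0.438  0.899 -0.001]
 [ 0.    -0.002 -1.   ]]
```

>>> drive_tool(rows=[[[0,0,0.114],[2.29,-5.44,0],8.5],[[0,0,0.114],[2.29,-5.44,0],8.5],[[0,0,0.114],[2.29,-5.44,0],8.5],[[0,0,0.114],[2.29,-5.44,0],8.5],[[0,0,0.114],[2.29,-5.44,0],8.5],[[0,0,0.114],[2.29,-5.44,0],8.5],[[0,0,0.114],[2.29,-5.44,0],8.5],[[0,0,0.114],[2.29,-5.44,0],8.5]], force=40)

```text
clock: 1.1
position: [0.435, 0.0801, 0.2422]
ee_rot: [0.0, -0.229, 0.973, 0.0]
contact_force: [0.0, -0.4, 0.4]
width: 0.0851
gripper_force: 0.0
```

>>> drive_tool(rows=[[[0,0,0],[0,0,-4],8.5],[[0,0,0],[0,0,-4],8.5],[[0,0,0],[0,0.1,-3],8.5],[[0,0,0],[0,0,-2],8.5],[[0,0,0],[0,0,0],8.5]])

```text
clock: 1.72
position: [0.4332, 0.0828, 0.1108]
ee_rot: [-0.002, -0.228, 0.974, 0.0]
contact_force: [-0.1, 0.3, -0.0]
width: 0.085
gripper_force: 0.0
```

```bash
python3 - <<'E'
from h import *
a=grab("scene","pics/s1.png")[120:270,170:330]; b=grab("top","pics/t1.png")[150:270,200:320]
r=lambda x,h:cv2.resize(x,(int(x.shape[1]*h/x.shape[0]),h),interpolation=cv2.INTER_CUBIC)
cv2.imwrite("pics/v1.png",np.hstack([r(a,380),r(b,380)]))
E
```

```text
(no output)
```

View pics/v1.png

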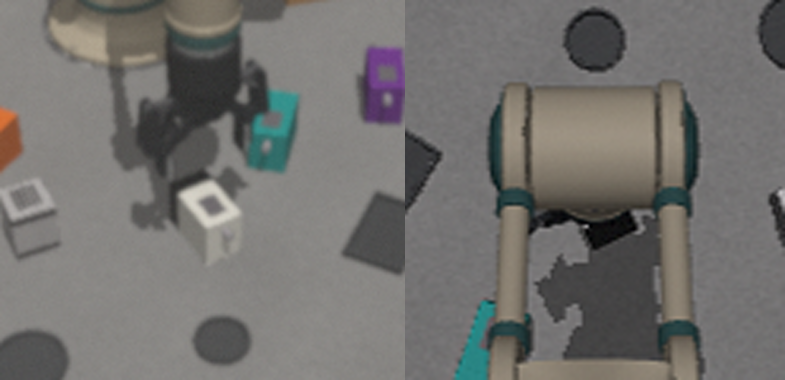

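The scene view shows the open fingers straddling the white sensor: tips at crop (155,145) and (240,150), sensor at (207,220). The top view is blocked by the arm.

>>> drive_tool(rows=[[[0,0,0],[0,0,-2.5],8.5],[[0,0,0],[0,0,-2.5],8.5],[[0,0,0],[0,0,-2],8.5],[[0,0,0],[0,0,-0.9],8.5],[[0,0,0],[0,0,0],5.5],[[0,0,0],[0,0,0],4.8],[[0,0,0],[0,0,0],4.2],[[0,0,0],[0,0,0],4]])

```text
clock: 2.82
position: [0.4357, 0.0831, 0.0343]
ee_rot: [0.001, -0.227, 0.974, -0.0]
contact_force: [-0.7, 0.5, 6.7]
width: 0.0456
gripper_force: 42.3
```

>>> drive_tool(rows=[[[0,0,0],[0,0,0],3.5],[[0,0,0],[0,0,0],3.5],[[0,0,0],[0,0,0],3.5]])

```text
clock: 3.2
position: [0.4357, 0.0831, 0.0343]
ee_rot: [0.001, -0.227, 0.974, -0.0]
contact_force: [0.3, 0.5, 6.8]
width: 0.0457
gripper_force: 42.3
```

>>> drive_tool(rows=[[[0,0,0],[0,0,1],3.5],[[0,0,0],[0,0,2],3.5],[[0,0,0],[0,0,2],3.5],[[0,0,0],[0,0,0],3.5]])

```text
clock: 3.7
position: [0.4358, 0.0829, 0.0846]
ee_rot: [0.002, -0.228, 0.974, -0.0]
contact_force: [-0.8, 0.1, -2.8]
width: 0.0458
gripper_force: 41.6
```

>>> drive_tool(rows=[[[0,0,-0.123],[0.16,1.5,0],3.5],[[0,0,-0.123],[0.16,2.7,0],3.5],[[0,0,-0.123],[0.16,2.8,0],3.5],[[0,0,-0.123],[0.16,2.8,0],3.5],[[0,0,-0.123],[0.16,2.8,0],3.5],[[0,0,-0.123],[0.16,2.8,0],3.5],[[0,0,-0.123],[0.16,2.8,0],3.5],[[0,0,-0.123],[0.16,2.3,0],3.5]])

```text
clock: 4.7
position: [0.4468, 0.2885, 0.0821]
ee_rot: [-0.001, 0.261, 0.965, -0.001]
contact_force: [-0.2, -1.0, -2.5]
width: 0.0456
gripper_force: 41.6
```

>>> drive_tool(rows=[[[0,0,0],[0,0,0],3.5],[[0,0,0],[0,0,0],3.5]])

```text
clock: 4.95
position: [0.4467, 0.287, 0.0825]
ee_rot: [-0.001, 0.259, 0.966, -0.001]
contact_force: [0.3, 0.1, -2.2]
width: 0.0452
gripper_force: 41.8
```

```bash
python3 - <<'E'
from h import *
a=grab("scene","pics/s2.png")[130:260,250:400]; b=grab("top","pics/t2.png")[150:270,130:250]
r=lambda x,h:cv2.resize(x,(int(x.shape[1]*h/x.shape[0]),h),interpolation=cv2.INTER_CUBIC)
cv2.imwrite("pics/v2.png",np.hstack([r(a,360),r(b,360)]))
E
```

```text
(no output)
```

View pics/v2.png

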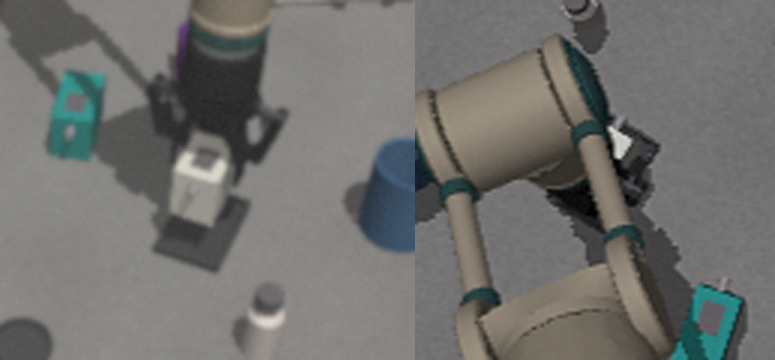

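The sensor hangs level and parallel to the oblong dock, directly above it (scene crop (200,190), dock (203,235)).

>>> drive_tool(rows=[[[0,0,0],[0.1,0.1,-1.5],3.5],[[0,0,0],[0.1,0,-1.5],3.5],[[0,0,0],[0,0,-0.9],3.5],[[0,0,0],[0,0,-0.5],3.5],[[0,0,0],[0,0,0],3.5],[[0,0,0],[0,0,0],3.5]])

```text
clock: 5.8
position: [0.4499, 0.2891, 0.0396]
ee_rot: [0.0, 0.259, 0.966, 0.0]
contact_force: [0.5, -0.8, -3.3]
width: 0.0456
gripper_force: 41.8
```

>>> drive_tool(rows=[[[0,0,0],[0,0,-0.15],3.5],[[0,0,0],[0,0,-0.1],3.5],[[0,0,0],[0,0,0],3.5]])

```text
clock: 6.18
position: [0.4497, 0.2891, 0.0374]
ee_rot: [0.0, 0.259, 0.966, 0.0]
contact_force: [-1.0, -0.8, 2.1]
width: 0.0456
gripper_force: 42.2
```

>>> drive_tool(rows=[[[0,0,0],[0,0,0],4.8],[[0,0,0],[0,0,0],5.5],[[0,0,0],[0,0,0],7.5],[[0,0,0],[0,0,0],8.5],[[0,0,0],[0,0,2],8.5],[[0,0,0],[0,0,4],8.5],[[0,0,0],[0,0,5],8.5],[[0,0,0],[0,0,5],8.5]])

```text
clock: 7.18
position: [0.4493, 0.2888, 0.1982]
ee_rot: [-0.0, 0.259, 0.966, -0.0]
contact_force: [0.4, -0.4, -0.6]
width: 0.0851
gripper_force: 0.0
```

>>> drive_tool(rows=[[[0,0,0],[5,0.8,0],8.5],[[0,0,0],[5,0.8,0],8.5],[[0,0,0],[4,0.7,-2],8.5],[[0,0,0],[1.9,0,-3],8.5],[[0,0,0],[0,0,-2],8.5],[[0,0,0],[0,0,0],8.5]])

```text
clock: 7.92
position: [0.6073, 0.3112, 0.1243]
ee_rot: [-0.002, 0.26, 0.966, -0.002]
contact_force: [-0.6, 0.2, 0.4]
width: 0.0852
gripper_force: 0.0
```

```bash
python3 - <<'E'
from h import *
a=grab("scene","pics/s3.png")[130:290,260:440]; b=grab("top","pics/t3.png")[110:240,130:270]
r=lambda x,h:cv2.resize(x,(int(x.shape[1]*h/x.shape[0]),h),interpolation=cv2.INTER_CUBIC)
cv2.imwrite("pics/v3.png",np.hstack([r(a,360),r(b,360)]))
E
```

```text
(no output)
```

View pics/v3.png

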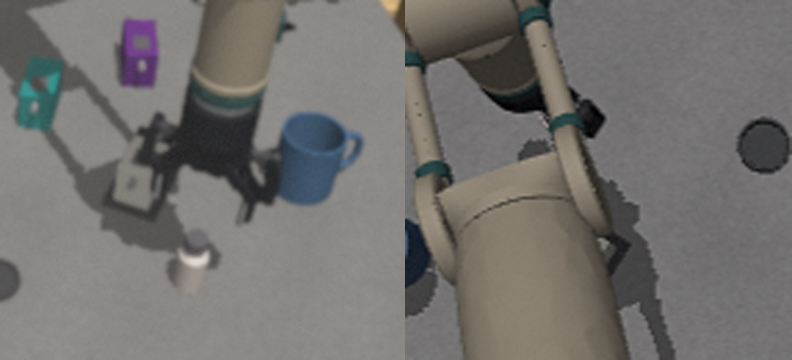

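The sensor sits in its dock. The open fingers, with tips at crop (160,130) and (245,215), straddle the small bottle's cap at (197,240), and the mug is clear.

>>> drive_tool(rows=[[[0,0,0],[0,0,-3],8.5],[[0,0,0],[0.05,0.1,-3],8.5],[[0,0,0],[0,0,-2.4],8.5],[[0,0,0],[0,0,-1],8.5],[[0,0,0],[0,0,0],6],[[0,0,0],[0,0,0],5],[[0,0,0],[0,0,0],4.2],[[0,0,0],[0,0,0],3.8]], force=30)

```text
clock: 9.02
position: [0.6097, 0.3133, 0.0337]
ee_rot: [0.001, 0.259, 0.966, 0.001]
contact_force: [-0.3, 0.6, 0.9]
width: 0.038
gripper_force: 0.4
```

>>> drive_tool(rows=[[[0,0,0],[0,0,0],3.4],[[0,0,0],[0,0,0],3],[[0,0,0],[0,0,0],2.5],[[0,0,0],[0,0,0],2.5]])

```text
clock: 9.52
position: [0.6098, 0.3133, 0.0338]
ee_rot: [0.001, 0.259, 0.966, 0.001]
contact_force: [0.2, 0.3, 5.2]
width: 0.0346
gripper_force: 30.5
```

>>> drive_tool(rows=[[[0,0,0],[0,0,1],2.5],[[0,0,0],[0,0,2],2.5],[[0,0,0],[0,0,2],2.5],[[0,0,0],[0,0,0],2.5]])

```text
clock: 10.02
position: [0.6099, 0.3131, 0.0843]
ee_rot: [0.001, 0.259, 0.966, 0.001]
contact_force: [-0.0, -0.5, -1.8]
width: 0.0348
gripper_force: 30.0
```

>>> drive_tool(rows=[[[0,0,0],[-0.25,-1.5,0],2.5],[[0,0,0],[-0.25,-3,0],2.5],[[0,0,0],[-0.25,-3.2,0],2.5],[[0,0,0],[-0.25,-3.3,0],2.5],[[0,0,0],[-0.25,-3.3,0],2.5],[[0,0,0],[-0.25,-3.3,0],2.5],[[0,0,0],[-0.25,-3.2,0],2.5],[[0,0,0],[-0.25,-1.7,0],2.5]])

```text
clock: 11.02
position: [0.5876, 0.0857, 0.0817]
ee_rot: [-0.001, 0.26, 0.966, -0.001]
contact_force: [-0.3, 0.3, -0.7]
width: 0.0349
gripper_force: 30.1
```

>>> drive_tool(rows=[[[0,0,0],[0,0,-1],2.5],[[0,0,0],[0,0,-1],2.5],[[0,0,0],[0,0,0],2.5],[[0,0,0],[0,0,0],2.5]])

```text
clock: 11.52
position: [0.5891, 0.0887, 0.0625]
ee_rot: [-0.0, 0.259, 0.966, 0.0]
contact_force: [0.3, 0.3, -0.7]
width: 0.0347
gripper_force: 30.1
```

```bash
python3 - <<'E'
from h import *
a=grab("scene","pics/s4.png")[180:290,190:330]; b=grab("top","pics/t4.png")[110:240,190:330]
r=lambda x,h:cv2.resize(x,(int(x.shape[1]*h/x.shape[0]),h),interpolation=cv2.INTER_CUBIC)
cv2.imwrite("pics/v4.png",np.hstack([r(a,350),r(b,350)]))
E
```

```text
(no output)
```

View pics/v4.png

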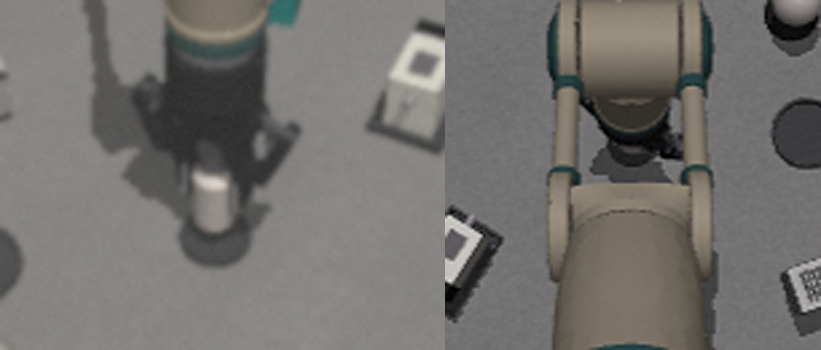

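The small bottle hangs upright over its dock: base at crop (213,217), dock (215,243). The offset is what I expect for the remaining height. Lowering.

>>> drive_tool(rows=[[[0,0,0],[0,0,-1],2.5],[[0,0,0],[0,0,-0.8],2.5],[[0,0,0],[0,0,-0.5],2.5],[[0,0,0],[0,0,-0.3],2.5],[[0,0,0],[0,0,-0.1],2.5],[[0,0,0],[0,0,0],2.5],[[0,0,0],[0,0,0],2.5]])

```text
clock: 12.5
position: [0.5888, 0.0878, 0.0368]
ee_rot: [-0.0, 0.259, 0.966, -0.0]
contact_force: [-2.5, 0.2, 5.0]
width: 0.0347
gripper_force: 30.7
```

>>> drive_tool(rows=[[[0,0,0],[0,0,0],3.8],[[0,0,0],[0,0,0],5],[[0,0,0],[0,0,0],7],[[0,0,0],[0,0,0],8.5],[[0,0,0],[0,0,2],8.5],[[0,0,0],[0,0,4],8.5],[[0,0,0],[0,0,5],8.5],[[0,0,0],[0,0,5],8.5]])

```text
clock: 13.5
position: [0.5889, 0.0879, 0.1971]
ee_rot: [-0.0, 0.259, 0.966, 0.0]
contact_force: [1.1, -0.0, -0.4]
width: 0.0851
gripper_force: 0.0
```

>>> drive_tool(rows=[[[0,0,-0.12],[-2.7,-3.4,0],8.5],[[0,0,-0.12],[-2.7,-3.4,0],8.5],[[0,0,-0.12],[-2.7,-3.4,0],8.5],[[0,0,-0.12],[-2.7,-3.4,0],8.5],[[0,0,-0.12],[-2.7,-3.4,0],8.5],[[0,0,-0.12],[-2.6,-3.3,0],8.5],[[0,0,0],[0,0,-4],8.5],[[0,0,0],[0,0,-4],8.5]])

```text
clock: 14.5
position: [0.4283, -0.116, 0.1156]
ee_rot: [0.001, 0.584, 0.812, 0.0]
contact_force: [0.3, 0.2, 0.2]
width: 0.0848
gripper_force: 0.0
```

>>> drive_tool(rows=[[[0,0,0],[0,0,0],8.5],[[0,0,0],[0,0,0],8.5]])

```text
clock: 14.75
position: [0.429, -0.1155, 0.1169]
ee_rot: [0.001, 0.583, 0.813, 0.0]
contact_force: [0.2, -1.2, 0.3]
width: 0.0851
gripper_force: 0.0
```

```bash
python3 - <<'E'
from h import *
a=grab("scene","pics/s5.png")[130:280,100:300]; b=grab("top","pics/t5.png")[110:260,190:400]
r=lambda x,h:cv2.resize(x,(int(x.shape[1]*h/x.shape[0]),h),interpolation=cv2.INTER_CUBIC)
cv2.imwrite("pics/v5.png",np.vstack([r(a,298),r(b,298)][:1]+[cv2.resize(b,(r(a,298).shape[1],284),interpolation=cv2.INTER_CUBIC)]))
E
```

```text
(no output)
```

View pics/v5.png

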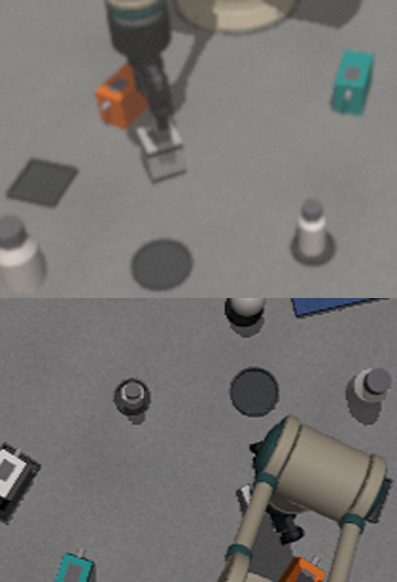

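The small bottle is centred in its dock. The gripper is over the filter (scene crop (160,150)), with the front finger beyond it and the rear finger clear of the orange box.

>>> drive_tool(rows=[[[0,0,0],[0,0,-2.5],8.5],[[0,0,0],[0,0,-2.5],8.5],[[0,0,0],[0,0,-2],8.5],[[0,0,0],[0,0,-0.9],8.5],[[0,0,0],[0,0,0],7],[[0,0,0],[0,0,0],6],[[0,0,0],[0,0,0],5.4],[[0,0,0],[0,0,0],5]], force=40)

```text
clock: 15.85
position: [0.4288, -0.1154, 0.0376]
ee_rot: [0.001, 0.583, 0.813, 0.0]
contact_force: [-0.2, 0.7, 5.0]
width: 0.0499
gripper_force: 14.6
```

>>> drive_tool(rows=[[[0,0,0],[0,0,0],4.5],[[0,0,0],[0,0,0],4],[[0,0,0],[0,0,0],4],[[0,0,0],[0,0,0],4]])

```text
clock: 16.35
position: [0.4288, -0.1154, 0.0377]
ee_rot: [0.001, 0.583, 0.813, 0.0]
contact_force: [-1.2, 0.9, 6.5]
width: 0.0499
gripper_force: 40.3
```

>>> drive_tool(rows=[[[0,0,0],[0,0,1],4],[[0,0,0],[0,0,2],4],[[0,0,0],[0,0,2],4],[[0,0,0],[0,0,0],4]])

```text
clock: 16.85
position: [0.429, -0.1156, 0.0881]
ee_rot: [0.002, 0.583, 0.812, 0.0]
contact_force: [-0.0, 0.7, -2.3]
width: 0.0497
gripper_force: 41.9
```

>>> drive_tool(rows=[[[0,0,-0.1],[0.2,-1.5,0],4],[[0,0,-0.12],[0.2,-2.8,0],4],[[0,0,-0.12],[0.2,-3,0],4],[[0,0,-0.12],[0.2,-3,0],4],[[0,0,-0.12],[0.3,-3,0],4],[[0,0,-0.094],[0.3,-2.5,0],4],[[0,0,0],[0,-1,0],4],[[0,0,0],[0,0,0],4]])

```text
clock: 17.85
position: [0.4415, -0.2828, 0.0861]
ee_rot: [-0.001, 0.819, 0.574, -0.0]
contact_force: [0.0, 0.5, -1.1]
width: 0.0498
gripper_force: 41.9
```

>>> drive_tool(rows=[[[0,0,0],[0,0,-1],4],[[0,0,0],[0,0,-1],4],[[0,0,0],[0,0,0],4],[[0,0,0],[0,0,0],4]])

```text
clock: 18.35
position: [0.4421, -0.2828, 0.0667]
ee_rot: [-0.0, 0.819, 0.574, 0.0]
contact_force: [-1.1, -0.7, -1.7]
width: 0.0499
gripper_force: 41.9
```

```bash
python3 - <<'E'
from h import *
a=grab("scene","pics/s6.png")[150:260,60:200]; b=grab("top","pics/t6.png")[130:260,300:440]
r=lambda x,h:cv2.resize(x,(int(x.shape[1]*h/x.shape[0]),h),interpolation=cv2.INTER_CUBIC)
cv2.imwrite("pics/v6.png",np.hstack([r(a,330),r(b,330)]))
E
```

```text
(no output)
```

View pics/v6.png

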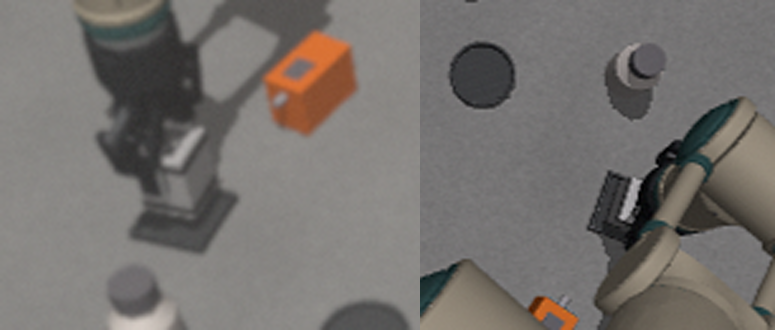

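The filter hangs parallel to the square dock and over its centre (scene crop (178,185), dock (185,222)). Lowering.

>>> drive_tool(rows=[[[0,0,0],[0,0,-1],4],[[0,0,0],[0,0,-0.8],4],[[0,0,0],[0,0,-0.5],4],[[0,0,0],[0,0,-0.3],4],[[0,0,0],[0,0,-0.1],4],[[0,0,0],[0,0,0],4],[[0,0,0],[0,0,0],4]])

```text
clock: 19.32
position: [0.4418, -0.2829, 0.0408]
ee_rot: [-0.0, 0.819, 0.574, -0.0]
contact_force: [-2.1, 2.5, 5.9]
width: 0.0496
gripper_force: 42.4
```

>>> drive_tool(rows=[[[0,0,0],[0,0,0],5.2],[[0,0,0],[0,0,0],6],[[0,0,0],[0,0,0],7.5],[[0,0,0],[0,0,0],8.5],[[0,0,0],[0,0,2],8.5],[[0,0,0],[0,0,4],8.5],[[0,0,0],[0,0,5],8.5],[[0,0,0],[0,0,5],8.5]])

```text
clock: 20.32
position: [0.4419, -0.283, 0.2012]
ee_rot: [-0.0, 0.819, 0.574, -0.0]
contact_force: [0.2, -1.1, 0.6]
width: 0.0847
gripper_force: 0.0
```

>>> drive_tool(rows=[[[0,0,0],[4,0,0],8.5],[[0,0,0],[4.5,0,0],8.5],[[0,0,0],[4.5,0,0],8.5],[[0,0,0],[3.3,0,-2],8.5],[[0,0,0],[0,0,-3],8.5],[[0,0,0],[0,0,-1],8.5],[[0,0,0],[0,0,0],8.5],[[0,0,0],[0,0,0],8.5]])

```text
clock: 21.32
position: [0.6054, -0.2837, 0.1412]
ee_rot: [0.001, 0.819, 0.574, 0.0]
contact_force: [0.3, 0.2, 0.0]
width: 0.0852
gripper_force: 0.0
```

```bash
python3 - <<'E'
from h import *
a=grab("scene","pics/s7.png")[150:290,50:210]; b=grab("top","pics/t7.png")[110:240,310:450]
r=lambda x,h:cv2.resize(x,(int(x.shape[1]*h/x.shape[0]),h),interpolation=cv2.INTER_CUBIC)
cv2.imwrite("pics/v7.png",np.hstack([r(a,340),r(b,340)]))
print([proj("scene",p).round(1).tolist() for p in ([.605,-.283,.1],manip.get_state()["position"]-[0,0,.04])])
E
```

```text
[[103.6, 242.5], [103.2, 242.3]]
```

View pics/v7.png

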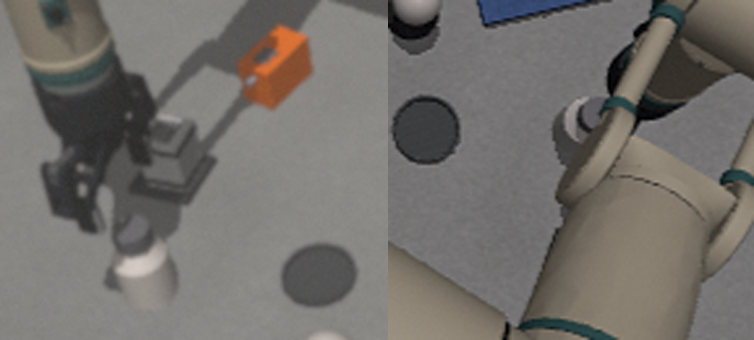

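The filter is seated in its dock. The gripper is over the large bottle, with the cap at crop (133,232) and the front fingertip at about (95,225). I'll check the finger projection before descending.

```bash
python3 - <<'E'
from h import *
y=np.array([.94,-.34,0]);T=np.array([.6054,-.2837,.143])
for P in(T+.0425*y,T-.0425*y,T+.057*y,[.605,-.283,.1],[.605,-.283,0]): print(((proj("scene",P)-[50,150])*340/140).round())
E
```

```text
[ 96. 228.]
[141. 165.]
[ 88. 240.]
[130. 225.]
[152. 287.]
```

>>> drive_tool(rows=[[[0,0,0],[0,0,-2.5],8.5],[[0,0,0],[0,0,-2.5],8.5],[[0,0,0],[0,0,-2.5],8.5],[[0,0,0],[0,0,-1.5],8.5],[[0,0,0],[0,0,-0.5],8.5],[[0,0,0],[0,0,0],8.5]])

```text
clock: 22.18
position: [0.6054, -0.2834, 0.0453]
ee_rot: [0.0, 0.819, 0.574, 0.0]
contact_force: [1.2, 0.2, 0.6]
width: 0.085
gripper_force: 0.0
```

>>> drive_tool(rows=[[[0,0,0],[0,0,0],7.5],[[0,0,0],[0,0,0],6.8],[[0,0,0],[0,0,0],6.2],[[0,0,0],[0,0,0],5.8],[[0,0,0],[0,0,0],5.4],[[0,0,0],[0,0,0],4.8],[[0,0,0],[0,0,0],4.5],[[0,0,0],[0,0,0],4.5]])

```text
clock: 23.18
position: [0.606, -0.2836, 0.0459]
ee_rot: [0.001, 0.819, 0.574, 0.001]
contact_force: [1.6, -0.3, 6.0]
width: 0.0545
gripper_force: 41.2
```

>>> drive_tool(rows=[[[0,0,0],[0,0,1],4.5],[[0,0,0],[0,0,1.5],4.5],[[0,0,0],[0,0,1.5],4.5],[[0,0,0],[0,0,0],4.5]])

```text
clock: 23.68
position: [0.6061, -0.2838, 0.0869]
ee_rot: [0.002, 0.819, 0.574, 0.001]
contact_force: [-0.0, 0.3, -1.3]
width: 0.0544
gripper_force: 42.5
```

>>> drive_tool(rows=[[[0,0,0],[0,1.4,0],4.5],[[0,0,0],[-0.1,2.8,0],4.5],[[0,0,0],[-0.1,3,0],4.5],[[0,0,0],[-0.1,3,0],4.5],[[0,0,0],[0,3,0],4.5],[[0,0,0],[0,2.8,0],4.5],[[0,0,0],[0,1.4,0],4.5],[[0,0,0],[0,0,0],4.5]])

```text
clock: 24.68
position: [0.6016, -0.1074, 0.0846]
ee_rot: [-0.0, 0.818, 0.575, -0.0]
contact_force: [-0.1, -0.7, -1.0]
width: 0.0542
gripper_force: 42.5
```

>>> drive_tool(rows=[[[0,0,0],[0,0,-1],4.5],[[0,0,0],[0,0,0],4.5],[[0,0,0],[0,0,0],4.5]])

```text
clock: 25.05
position: [0.6019, -0.1099, 0.0744]
ee_rot: [-0.0, 0.819, 0.574, -0.0]
contact_force: [-0.6, 0.1, -1.4]
width: 0.0545
gripper_force: 42.5
```

```bash
python3 - <<'E'
from h import *
a=grab("scene","pics/s8.png")[180:320,110:270]; b=grab("top","pics/t8.png")[90:240,250:410]
r=lambda x,h:cv2.resize(x,(int(x.shape[1]*h/x.shape[0]),h),interpolation=cv2.INTER_CUBIC)
cv2.imwrite("pics/v8.png",np.hstack([r(a,350),r(b,350)]))
E
```

```text
(no output)
```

View pics/v8.png

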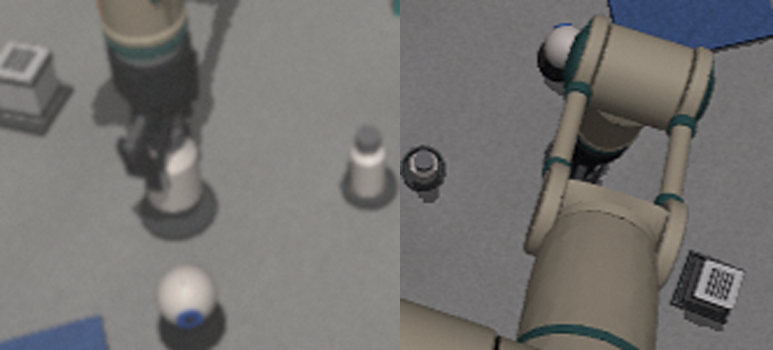

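The large bottle hangs upright over its dock: base at crop (177,195), dock (179,208). The eye model is clear. Lowering.

>>> drive_tool(rows=[[[0,0,0],[0,0,-1],4.5],[[0,0,0],[0,0,-0.8],4.5],[[0,0,0],[0,0,-0.5],4.5],[[0,0,0],[0,0,-0.2],4.5],[[0,0,0],[0,0,-0.1],4.5],[[0,0,0],[0,0,0],4.5],[[0,0,0],[0,0,0],4.5]])

```text
clock: 26.02
position: [0.6023, -0.1092, 0.049]
ee_rot: [0.0, 0.819, 0.574, 0.0]
contact_force: [0.8, 0.4, -0.6]
width: 0.0547
gripper_force: 42.5
```

>>> drive_tool(rows=[[[0,0,0],[0,0,-0.1],4.5],[[0,0,0],[0,0,0],4.5],[[0,0,0],[0,0,0],4.5]])

```text
clock: 26.4
position: [0.6023, -0.1092, 0.0489]
ee_rot: [0.0, 0.819, 0.574, 0.0]
contact_force: [-2.2, -0.2, 5.1]
width: 0.0547
gripper_force: 43.0
```

Floor contact. Releasing, rising and moving aside so the top camera can check all four.

>>> drive_tool(rows=[[[0,0,0],[0,0,0],5.8],[[0,0,0],[0,0,0],6.5],[[0,0,0],[0,0,0],8.2],[[0,0,0],[0,0,0],8.5],[[0,0,0],[0,0,2],8.5],[[0,0,0],[0,0,4],8.5],[[0,0,0],[0,0,5],8.5],[[0,0,0],[0,0,5],8.5]])

```text
clock: 27.4
position: [0.6019, -0.1091, 0.2091]
ee_rot: [-0.0, 0.819, 0.574, -0.0]
contact_force: [0.7, -0.5, -0.4]
width: 0.0851
gripper_force: 0.0
```

>>> drive_tool(rows=[[[0,0,0],[-4,0,0],8.5],[[0,0,0],[-5,0,0],8.5],[[0,0,0],[-5,0,0],8.5],[[0,0,0],[-5,0,0],8.5],[[0,0,0],[-5,0,0],8.5],[[0,0,0],[-5,0,0],8.5],[[0,0,0],[-2,0,0],8.5],[[0,0,0],[0,0,0],8.5]])

```text
clock: 28.4
position: [0.292, -0.1093, 0.2082]
ee_rot: [0.001, 0.819, 0.573, 0.001]
contact_force: [0.1, 0.4, -0.8]
width: 0.0852
gripper_force: 0.0
```

```bash
python3 - <<'E'
from h import *
a=grab("scene","pics/s9.png")[150:310,80:380]; b=grab("top","pics/t9.png")[130:240,160:410]
r=lambda x,w:cv2.resize(x,(w,int(x.shape[0]*w/x.shape[1])),interpolation=cv2.INTER_CUBIC)
cv2.imwrite("pics/v9.png",np.vstack([r(a,600),r(b,600)]))
E
```

```text
(no output)
```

View pics/v9.png

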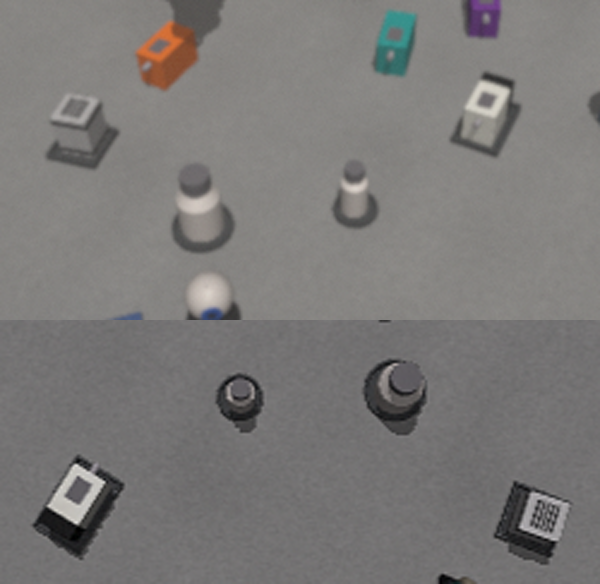

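All four pieces look seated upright in their docks. I'll check the numbers from the top view: small cap at crop (239,391), large cap at (405,378), filter and sensor by mask.

```bash
python3 - <<'E'
from h import *
f=lambda x,y:((x+.5)/2.4-.5+160,(y-320+.5)/2.4-.5+130)
D=dict(L=[.6023,-.1103],S=[.5885,.088],F=[.442,-.284],O=[.446,.2888])
def pr(n,P): print(n,P.round(4),"off mm",((P[:2]-D[n])*1000).round(1))
pr("L",onz("top",*f(405,378),.103)); pr("S",onz("top",*f(239,391),.083))
im=cv2.imread("pics/t9.png"); m=(im.min(axis=2)>150).astype(np.uint8)
cs,_=cv2.findContours(m,cv2.RETR_EXTERNAL,cv2.CHAIN_APPROX_NONE)
for k in cs:
    if cv2.contourArea(k)>100:
        (u,v),wh,a=cv2.minAreaRect(k)
        if 130<v<240 and 160<u<410:
            print(wh,a)
            if u>300: pr("F",onz("top",u,v,.073))
            else:
                P=onz("top",u,v,.063); t=np.array([np.cos(-.527),np.sin(-.527),0]); pr("O",P-.009*t)
E
```

```text
L [ 0.6005 -0.1102  0.103 ] off mm [-1.8  0.1]
S [0.584  0.0874 0.083 ] off mm [-4.5 -0.6]
(16.76007080078125, 16.12761688232422) 18.434947967529297
F [ 0.4422 -0.2829  0.073 ] off mm [0.2 1.1]
(14.945971488952637, 21.305959701538086) 32.00538635253906
O [0.4485 0.2875 0.063 ] off mm [ 2.5 -1.3]
```

All within about 5 mm of the dock centres, against a 12 mm limit. Handing in.

```bash
python3 -c "
from rig import job; print(job.sign_off())"
```

```text
the job is handed in; nothing more can be done
None
```

All four pieces were placed in their matching docks, upright and released, within about 5 mm of centre by the top camera; the job was handed in at about 28 s, and sign-off returned no verdict.

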